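Unfold the crank and clamp the carton

TASK

Fold the crank handle with the red knob of the carton clamp fully upright, then wind the crank clockwise until the yellow jaw has pushed the carton up against the steel fence and holds it snugly there, without crushing it. Leave the handle standing upright, let go, and leave the other goods on the table alone.

Things in the scene. Friction and masses are not known exactly. Their poses are not given: they have to be found in the camera images.
- jig: Blue base plate of the carton clamp, 190 x 420 x 12 mm, fixed to the table, with a grey gearbox 100 x 100 mm (top 65 mm above the table). Origin on the table, under the vertical crank axis. The plate reaches 75 mm to the own +y side of the origin and 345 mm to the -y side. Jaw, carton and fence stand in a row along its own -y.
- fence_band (a point): Point on the plate, 232 mm from the crank axis along the jig's own -y: the middle of the band in which the steel fence (170 mm wide, 14 mm thick, top 97 mm above the table) has been bolted across the plate. The fence's face lies within 8 mm of this point along y; the exact setting is not reported.
- crank_axis (a point): Point on the vertical crank axis, 116 mm above the table, level with the handle's fold hinge.
- crank (a joint): Turn of the crank arm, rad, clockwise from above, 0 to 4; starts at 0 to 0.6. At 0 the arm points along the jig's own +x. Each rad drives the jaw 15 mm to the fence; the carton seats at about 2 to 3 rad. The drive stays where left: dry friction 0.30 Nm (4 N at the knob); each further 1 N of tangential force at the knob adds about 5 N at the jaw. Arm 14 mm wide, 86 to 98 mm above the table.
- handle_hinge (a point): Fold hinge of the handle, at the outer end of the crank arm, 75 mm from the crank axis, 116 mm above the table. The hinge pin is level and at right angles to the arm.
- handle (a joint): Fold angle of the handle, rad: 0 = folded flat, pointing from the hinge back over the arm and the crank axis; 1.571 = upright on its stop (working position). Starts at 0 to 0.3. It has dry friction 0.12 Nm, stays where it is left, and folds back if the knob is pulled towards the crank axis.
- knob_centre (a point): Centre of the red ball knob, 28 mm in diameter, at the free end of the handle (a 12 mm steel rod), 68 mm from the fold hinge; it moves with the handle and spins freely about the rod. Folded flat, its centre lies 116 mm above the table over the crank shaft, with free space on both sides down to the gearbox top (65 mm; a 52 mm wide collar to 73 mm): fingers can straddle knob and arm.
- jaw: Yellow pusher plate of the clamp with a sprung black rubber face, 150 mm wide, top 94 mm above the table. Origin at table height in the middle of its unpressed rubber face. Moves along the jig's own -y. The face gives 1 mm per 10 N. Snug is 6 N or more left on the carton after letting go (the drive holds up to about 20 N and springs back above that); above 40 N the carton is crushed.
- carton: Brown closed carton, 160 x 110 x 100 mm, 0.26 to 0.44 kg, standing loose on the base plate (12 mm above the table) between jaw and fence, 110 mm side along the clamping direction (its y), with a gap on both sides. Origin at the centre of its underside. Sliding it takes only a few newtons.
- can: Bystander: food can with orange label, 66 mm diameter, 100 mm high, origin under its centre.
- jar: Bystander: jar with blue cap, 70 mm diameter, 110 mm high, origin under its centre.
- snack: Bystander: green snack box, 50 x 90 x 130 mm, origin under its centre.
There are look-alikes about, which are no part of the job. Several things have the shape of the carton; the one meant has the colours described above.

How it is judged:
By the outcome, as a careful person would: the job done as asked, in the order asked, and still so for the second after the job is handed in, with the robot touching nothing.
It also fails if it takes over 69 s, if anything falls off the work surface, if the arm or the gripper's body presses on something with over 40 N, if the wrist force passes 120 N, or if a joint passes its speed limit or range.

ROBOT

A 6-joint arm with a two-finger parallel gripper is mounted at the origin on the work surface. World frame = base frame: x ahead of the robot, y to its left, z up, the work surface at z = 0. Lengths are in m, angles in rad, forces in N, time in s.
With the tool pointing down it reaches from about 0.35 to 0.925 m from the base axis. Payload 6.4 kg.
Tool frame: the origin (TCP) lies midway between the tips of the shut fingers; the grasp point (between the pads) lies 19 mm behind it; z points along the fingers, x is the direction in which the jaws open and shut, and the axes are right-handed (so a half turn about z gives the same grasp; the last joint's range is limited). The gripper opens to 94 mm and grips with 3 to 60 N. Pads are 16 mm wide; open, the fingers measure 119 mm over their backs; the gripper's body (75 mm by 177 mm) begins 78 mm behind the grasp point.
Start: joints at [0.978, 0.245, 1.558, -0, 1.339, -0.174], TCP at [0.264, 0.594, 0.205] pointing down, gripper open.
Joint ranges: [-3.13, 3.13], [-1.02, 2.26], [0.13, 2.54], [-0.95, 4.09], [0.21, 2.88], [-2.74, 2.74]. Speed limits (rad/s): [2.57, 2.57, 3.14, 3.14, 3.14, 3.14].

INTERFACE

Orientations are given as a 3x3 rotation matrix whose columns are the frame's x, y, z axes.
In Python, from plant import readout, optics, hand_in gives the robot as it stands.
- The arm moves only by the tool move_arm, never from a script. Its argument "series" is one flat list of numbers, 6 for each row, row after row: the shift along the tool's x, y, z in m, then the turn, a rotation vector about the tool's x, y, z in degrees. In form: [tx, ty, tz, ax, ay, az, tx, ty, tz, ax, ay, az, ...]. A call has 1 to 20 rows; each row is the pose to reach, as a shift and turn from the pose measured when the call began, along the tool's axes at that moment; what a row does not reach only later rows make up. A row lasts 1/10 s, in which the tool goes at most 50 mm and 8.59 degrees, less where a joint would pass 70% of its speed; a pose out of reach is approached as far as the arm can. A call with a gripper value outside its range is refused whole. "claw" is the opening, from 0 (shut) to 1 (fully open), set as the call begins (left out, the last holds). The fingers move at their own pace and stop on an object; the grip force is fixed at half the most. Time passes only in rows, so rows that repeat a pose let the fingers close. It gives the time, the measured TCP pose, the force and the opening at its end, in the units of the state.
- readout.get_obs(): the state, without advancing time (a new reading comes with each control period).
- optics.camera(name): name is "side" or "top" or "wrist"; returns a dict with "img" (420x560x3 uint8, red, green, blue), "fx", "fy", "cx", "cy" (pixels), "distortion" ([k1, k2, p1, p2, k3] as OpenCV has them; the pictures are not rectified), "rvec" (rotation vector, rad) and "tvec" (3), from world to camera coordinates, as OpenCV has them; the wrist camera has in their place "T_tool_cam" (4x4, takes a point from camera to tool coordinates, whose origin is the TCP and whose axes are the tool frame's). Camera axes: x right, y down, z forward; pixel columns grow to the right and rows downward; lengths in m; the calibration is good to about 2 mm. A picture is of the moment at which its call begins: read the wrist's pose just before it. There is no depth.
- hand_in(): hands the job in, once; it reports no verdict.
The state is a dict: "time": time; "joint_pos": joint angles; "dq": joint speeds; "joint_torque": joint torques, N m; "tcp_pos": TCP position; "tcp_rot": TCP orientation; "contact_force": force on the tool from outside, world axes, zero at the start; "wrist_torque": the same for the moment, N m; "gripper_width": opening from 0.0 (shut) to 1.0 (fully open).
Only numpy, scipy, OpenCV 4.12 (cv2) and the standard library are available. Lean on these libraries where they do the work, as an engineer would, in place of code of your own. Each camera call takes 0.05 s, during which the arm holds its last target. There are 200 camera calls.

## Working session

There is one attempt and no reset: what is moved stays moved. The work goes in short steps, Python scripts to look and compute and a tool call to move; the robot and the scene stay as the last step left them, time stands still between calls to the robot, and variables do not carry over. Pictures are saved under pics/ and viewed, about 8 in all and at most 12, crops included, and the job is handed in when it is done.

Besides the shell and the picture viewer there is one more tool, called as name(argument=value, ...) on one line, values as JSON. move_arm: Moves the arm, as the interface text tells. Its arguments: {"type":"object","properties":{"series":{"type":"array"},"claw":{"type":"number"}},"required":["series"]}

```bash
mkdir -p pics
cat > h.py <<'E'
import numpy as np,cv2
from plant import readout,optics,hand_in
def snap(n,f):
    o=readout.get_obs();c=optics.camera(n);cv2.imwrite('pics/'+f,c['img'][:,:,::-1])
    K=np.array([[c['fx'],0,c['cx']],[0,c['fy'],c['cy']],[0,0,1.]])
    if n=='wrist':
        T=np.eye(4);T[:3,:3]=o['tcp_rot'];T[:3,3]=o['tcp_pos'];T=T@np.array(c['T_tool_cam']);W=np.linalg.inv(T)
    else:
        W=np.eye(4);W[:3,:3]=cv2.Rodrigues(np.array(c['rvec'],float))[0];W[:3,3]=np.ravel(c['tvec'])
    np.savez('pics/'+f+'.npz',K=K,D=np.array(c['distortion'],float),W=W)
    return c['img']
def px2w(f,uv,z):
    d=np.load('pics/'+f+'.npz');W=d['W']
    p=cv2.undistortPoints(np.array(uv,float).reshape(-1,1,2),d['K'],d['D'])[:,0]
    C=-W[:3,:3].T@W[:3,3];r=np.c_[p,np.ones(len(p))]@W[:3,:3]
    z=np.broadcast_to(z,len(p));return C+r*((z-C[2])/r[:,2])[:,None]
def w2px(f,P):
    d=np.load('pics/'+f+'.npz');return cv2.projectPoints(np.array(P,float).reshape(-1,3),cv2.Rodrigues(d['W'][:3,:3])[0],d['W'][:3,3],d['K'],d['D'])[0][:,0]
E
python3 - <<'E'
from h import *
a=snap('top','top0.png');b=snap('side','side0.png')
for f,i in(('top0b',a),('side0b',b)): cv2.imwrite('pics/'+f+'.png',cv2.resize(i[:,:,::-1],(800,600),interpolation=cv2.INTER_CUBIC))
print(readout.get_obs())
E
```

```text
{'time': 0.1, 'joint_pos': array([ 9.77854163e-01,  2.45755725e-01,  1.55887109e+00,  1.57864626e-05,
        1.33872201e+00, -1.74137005e-01]), 'dq': array([-0.00092875, -0.0012986 , -0.00241921, -0.00132648, -0.0006981 ,
       -0.00176402]), 'joint_torque': array([-5.53262198e-04, -4.16914809e+01, -3.15524161e+01,  6.85923966e-02,
        3.10033606e-02, -7.78923823e-05]), 'tcp_pos': array([0.26404065, 0.59336303, 0.20445952]), 'tcp_rot': array([[ 4.06671637e-01,  9.13573857e-01, -9.94095293e-04],
       [ 9.13572765e-01, -4.06672727e-01, -1.44780828e-03],
       [-1.72695124e-03, -3.19395821e-04, -9.99998458e-01]]), 'contact_force': array([-0.28393785,  0.37650416, -0.04628975]), 'wrist_torque': array([ 0.00047946, -0.01832156,  0.02473027]), 'gripper_width': 0.9993703638327014}
```

View pics/top0b.png

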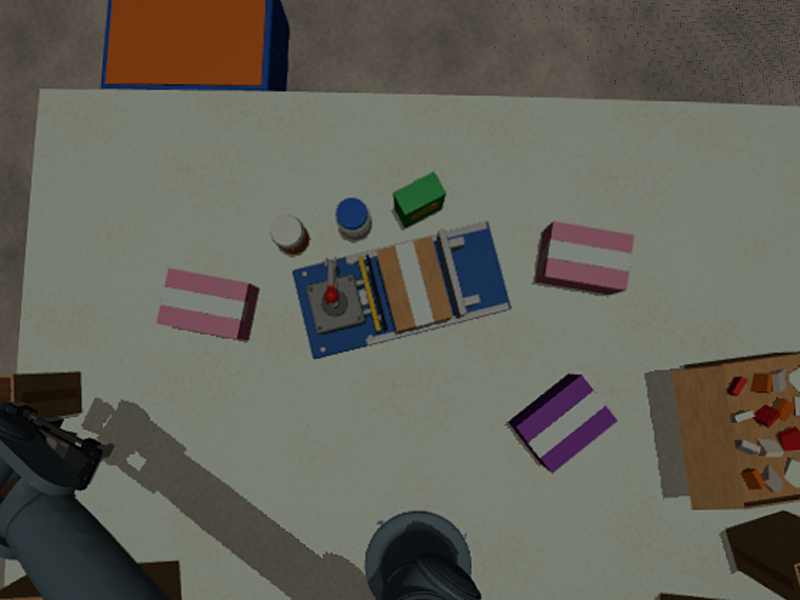

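View pics/side0b.png

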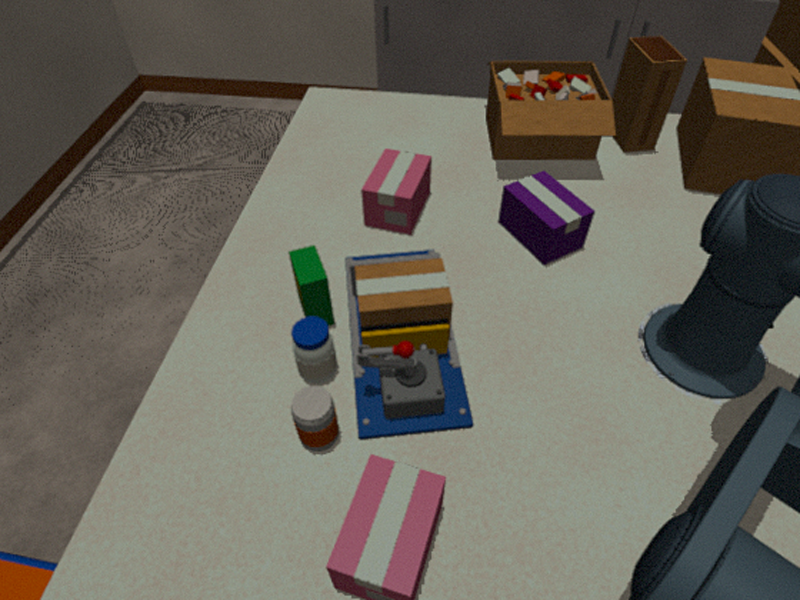

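Top view: jig plate corners at about (293,269), (488,222), (510,308) and (315,357); knob at (331,295), hinge end near (331,262). The side view shows the handle nearly folded, with can, jar and green box on the far side.

Run:
```python
from h import *
s=.7
P=px2w('top0.png',np.array([[293,269],[488,222],[510,308],[315,357]])*s,.012);print(P)
yj=((P[0]+P[3])-(P[1]+P[2]))/2;print(np.linalg.norm(yj),np.linalg.norm(P[0]-P[3]))
c=P.mean(0);y=yj/np.linalg.norm(yj);o=c+y*0.135;print('axis',o,'yaw of y',np.degrees(np.arctan2(y[1],y[0])))
print('knob',px2w('top0.png',[[331*s,295*s]],.12),'hinge',px2w('top0.png',[[331*s,262*s]],.116))
print('can jar snack',px2w('top0.png',np.array([[289,230],[351,213],[419,192]])*s,[.1,.11,.13]))
i=cv2.imread('pics/top0.png');cv2.imwrite('pics/c1.png',cv2.resize(i[140:260,190:370],(792,528),interpolation=cv2.INTER_CUBIC))
```

```text
[[ 0.59189187  0.27147878  0.012     ]
 [ 0.69966631 -0.13008425  0.012     ]
 [ 0.52149297 -0.17719447  0.012     ]
 [ 0.41197923  0.21956599  0.012     ]]
0.41368301861431206 0.18725248836347416
axis [0.52080303 0.17620269 0.012     ] yaw of y 105.22596221446705
knob [[0.52963481 0.17891093 0.12      ]] hinge [[0.59314502 0.18147394 0.116     ]]
can jar snack [[0.65635487 0.26710628 0.1       ]
 [0.69025804 0.14680014 0.11      ]
 [0.72936364 0.01696387 0.13      ]]
```

View pics/c1.png

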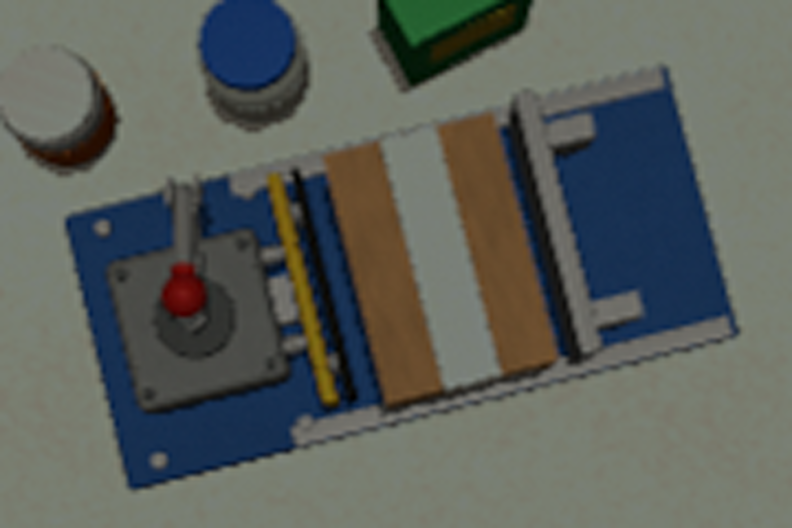

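The crop shows the arm pointing nearly along world +x from the axis, with the handle slightly raised and the knob near the axis. Estimates: axis ≈ (0.521, 0.176), jig yaw 15°, crank ≈ 0.2 rad. I'll move over the knob with the jaws across the arm.

move_arm(series=[0,0,-0.046,0,0,0,-0.27,0.411,-0.05,0,0,-28,-0.27,0.411,-0.05,0,0,-28,-0.27,0.411,-0.05,0,0,-28,-0.27,0.411,-0.05,0,0,-28,-0.27,0.411,-0.05,0,0,-28,-0.27,0.411,-0.05,0,0,-28,-0.27,0.411,-0.05,0,0,-28,-0.27,0.411,-0.05,0,0,-28,-0.27,0.411,-0.05,0,0,-28,-0.27,0.411,-0.05,0,0,-28,-0.27,0.411,-0.05,0,0,-28,-0.27,0.411,-0.05,0,0,-28,-0.27,0.411,-0.05,0,0,-28,-0.27,0.411,-0.05,0,0,-28,-0.27,0.411,-0.05,0,0,-28])

```text
time: 1.7
tcp_pos: [0.5291, 0.1808, 0.2548]
tcp_rot: [[-0.072, 0.997, -0.001], [0.997, 0.072, -0.001], [-0.001, -0.001, -1.0]]
contact_force: [0.5, -0.2, 0.8]
gripper_width: 0.999
```

Run:
```python
from h import *
i=snap('wrist','w0.png');o=readout.get_obs();print(o['tcp_pos'],o['tcp_rot'],o['joint_pos'])
cv2.imwrite('pics/w0b.png',cv2.resize(i[:,:,::-1],(800,600)))
print(w2px('w0.png',[[.521,.176,.065],[.53,.179,.125],[.596,.181,.116]])/.7)
```

```text
[0.52926277 0.180659   0.25486418] [[-7.16067557e-02  9.97432556e-01 -8.76848519e-04]
 [ 9.97432101e-01  7.16055265e-02 -1.36105065e-03]
 [-1.29476903e-03 -9.72057282e-04 -9.99998689e-01]] [ 1.26845250e-01 -5.09801918e-03  1.74029118e+00 -1.25590974e-03
  1.40744160e+00 -1.51541371e+00]
[[392.04685004 256.18703039]
 [394.50523952 285.31864364]
 [391.14660828 364.61351506]]
```

View pics/w0b.png

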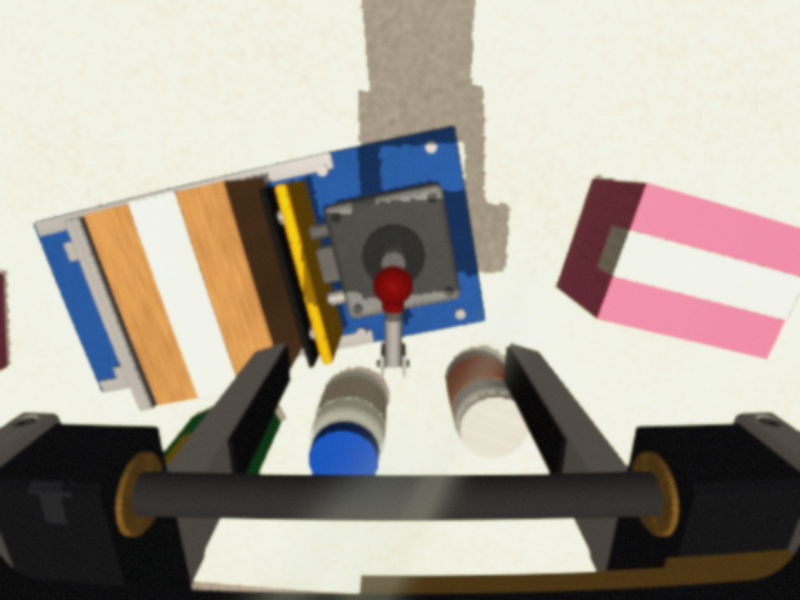

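Wrist view: gearbox top centre about (392,252), collar (393,252), knob (393,288), hinge (393,359), arm straight along the image column.

Run:
```python
from h import *
f='w0.png';s=.7
print('box',px2w(f,np.array([[392,251],[393,252]])*s,[.065,.073]))
h=px2w(f,[[393*s,359*s]],.116)[0];print('hinge',h)
a=px2w(f,[[392.5*s,251.5*s]],.07)[0];d=(h-a)[:2];print('r',np.hypot(*d),'yaw',np.degrees(np.arctan2(d[1],d[0])))
d/=np.hypot(*d)
for th in np.arange(0,.35,.05):
    k=np.r_[a[:2]+d*(.075-.068*np.cos(th)),.116+.068*np.sin(th)];print(round(th,2),k,w2px(f,k)/s)
P=px2w(f,np.array([[455,126],[484,319],[36,222],[102,390]])*s,.012);print(P)
```

```text
box [[0.51661996 0.17565809 0.065     ]
 [0.51589038 0.17650906 0.073     ]]
hinge [0.59116666 0.18210415 0.116     ]
r 0.07533625642288436 yaw 4.582956441303441
0.0 [0.5230489  0.17664392 0.116     ] [[392.01159861 272.70189087]]
0.05 [0.52313361 0.17665071 0.11939858] [[391.96386346 273.90515991]]
0.1 [0.52338753 0.17667106 0.12278867] [[391.91793537 275.36137414]]
0.15 [0.52381002 0.17670493 0.12616179] [[391.87401423 277.07365205]]
0.2 [0.52440004 0.17675222 0.12950951] [[391.8323033 279.0441914]]
0.25 [0.5251561  0.17681283 0.13282347] [[391.79300797 281.27416638]]
0.3 [0.52607631 0.17688659 0.13609537] [[391.75633435 283.76362535]]
[[ 0.40977659  0.2239065   0.012     ]
 [ 0.58835641  0.27207353  0.012     ]
 [ 0.52081276 -0.1741322   0.012     ]
 [ 0.69936337 -0.12702539  0.012     ]]
```

move_arm(series=[-0.0034,-0.0023,0.04,0,0,0,-0.0034,-0.0023,0.08,0,0,0,-0.0034,-0.0023,0.11,0,0,0,-0.0034,-0.0023,0.136,0,0,0,-0.0034,-0.0023,0.136,0,0,0,-0.0034,-0.0023,0.136,0,0,0])

```text
time: 2.35
tcp_pos: [0.5271, 0.1773, 0.1194]
tcp_rot: [[-0.072, 0.997, -0.001], [0.997, 0.072, -0.001], [-0.001, -0.001, -1.0]]
contact_force: [0.0, 0.2, 0.1]
gripper_width: 1.005
```

move_arm(series=[0,0,0,0,0,0,0,0,0,0,0,0,0,0,0,0,0,0,0,0,0,0,0,0,0,0,0,0,0,0,0,0,0,0,0,0,0,0,0,0,0,0,0,0,0,0,0,0], claw=0)

```text
time: 3.15
tcp_pos: [0.5271, 0.1773, 0.1193]
tcp_rot: [[-0.072, 0.997, -0.001], [0.997, 0.072, -0.001], [-0.001, -0.001, -1.0]]
contact_force: [-0.9, 1.0, -0.0]
gripper_width: 0.356
```

move_arm(series=[0,0,0,0,0,0,0,0,0,0,0,0,0,0,0,0,0,0,0,0,0,0,0,0])

```text
time: 3.55
tcp_pos: [0.5271, 0.1774, 0.1193]
tcp_rot: [[-0.072, 0.997, -0.001], [0.997, 0.072, -0.001], [-0.001, -0.001, -1.0]]
contact_force: [-0.4, 0.7, -0.3]
gripper_width: 0.28
```

move_arm(series=[0,0.0025,-0.006,0,0,0,0,0.0053,-0.0125,0,0,0,0,0.009,-0.018,0,0,0,0,0.013,-0.0237,0,0,0,0,0.013,-0.0237,0,0,0])

```text
time: 4.05
tcp_pos: [0.5407, 0.1785, 0.1443]
tcp_rot: [[-0.072, 0.997, -0.0], [0.997, 0.072, -0.001], [-0.001, -0.0, -1.0]]
contact_force: [-5.2, 0.2, 3.9]
gripper_width: 0.282
```

Run:
```python
from h import *
i=snap('side','s1.png');cv2.imwrite('pics/s1b.png',cv2.resize(i[200:320,220:360][:,:,::-1],(700,600),interpolation=cv2.INTER_CUBIC))
```

```text
(no output)
```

View pics/s1b.png

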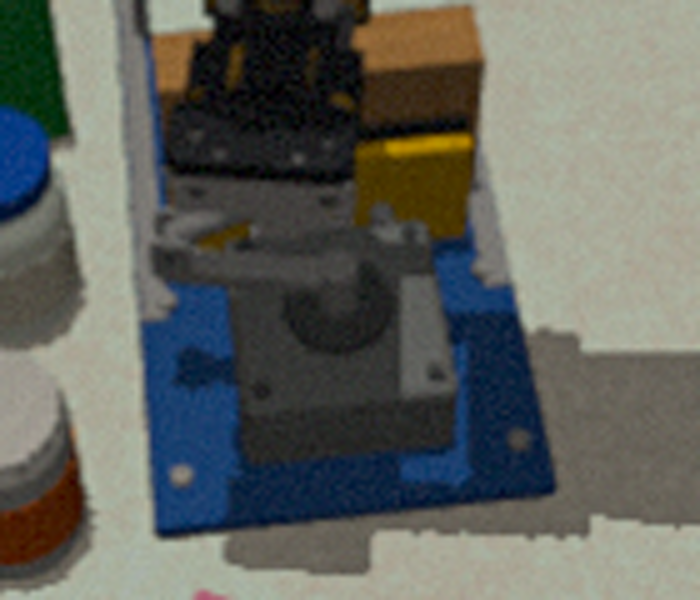

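move_arm(series=[0,0.003,-0.006,0,0,0,0,0.009,-0.0105,0,0,0,0,0.0147,-0.0145,0,0,0,0,0.0205,-0.018,0,0,0,0,0.027,-0.021,0,0,0,0,0.033,-0.023,0,0,0,0,0.038,-0.024,0,0,0,0,0.0435,-0.025,0,0,0,0,0.0435,-0.025,0,0,0])

```text
time: 5.0
tcp_pos: [0.5859, 0.1818, 0.1696]
tcp_rot: [[-0.072, 0.997, 0.004], [0.997, 0.072, -0.0], [-0.0, 0.004, -1.0]]
contact_force: [0.6, 0.5, -0.9]
gripper_width: 0.254
```

move_arm(series=[0,0.002,-0.0001,0,0,0,0,0.004,-0.0002,0,0,0,0,0.006,-0.0003,0,0,0,0,0.006,-0.0003,0,0,0])

```text
time: 5.4
tcp_pos: [0.5931, 0.1822, 0.17]
tcp_rot: [[-0.072, 0.997, 0.007], [0.997, 0.072, -0.0], [-0.001, 0.007, -1.0]]
contact_force: [2.3, -0.2, -1.0]
gripper_width: 0.083
```

The knob slipped out (opening 0.083). Open and look.

move_arm(series=[0,0,0,0,0,0,0,0,-0.05,0,0,0,0,0,-0.1,0,0,0,0,0,-0.13,0,0,0,0,0,-0.13,0,0,0,0,0,-0.13,0,0,0], claw=0.7)

```text
time: 6.0
tcp_pos: [0.5924, 0.1822, 0.3005]
tcp_rot: [[-0.072, 0.997, 0.009], [0.997, 0.072, 0.0], [-0.001, 0.009, -1.0]]
contact_force: [0.4, -0.0, -0.7]
gripper_width: 0.555
```

Run:
```python
from h import *
i=snap('side','s2.png');w=snap('wrist','w2.png')
a=cv2.resize(i[190:310,220:340],(400,400),interpolation=cv2.INTER_CUBIC)
b=cv2.resize(w,(400,300)); b=cv2.copyMakeBorder(b,0,100,0,0,cv2.BORDER_CONSTANT)
cv2.imwrite('pics/s2b.png',np.hstack([a,b])[:,:,::-1])
print(readout.get_obs()['tcp_pos'])
```

```text
[0.59135381 0.18209285 0.29781503]
```

View pics/s2b.png

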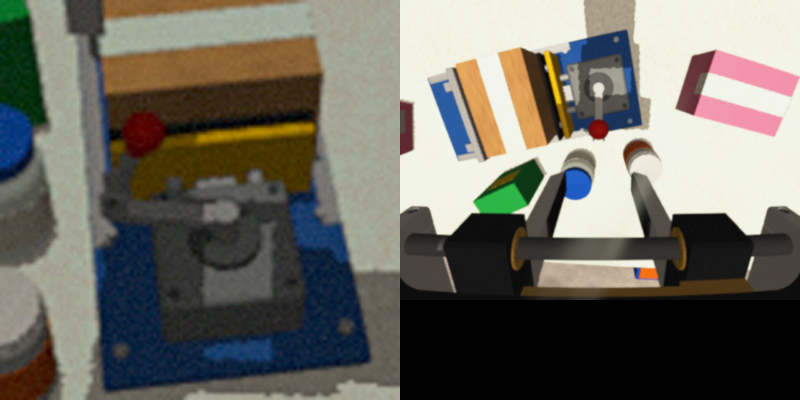

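The handle is now mostly up: knob at side crop (144,132), wrist crop (198,129). I triangulate it.

Run:
```python
from h import *
def cen(f):
    i=cv2.imread('pics/'+f).astype(int);m=((i[:,:,2]>90)&(i[:,:,1]<50)&(i[:,:,0]<50)).astype(np.uint8)
    n,l,s,c=cv2.connectedComponentsWithStats(m);return s,c
for f,g in(('s2.png',(263.2,229.6)),('w2.png',(277.2,180.6))):
    s,c=cen(f);k=np.argmin(np.hypot(*(c-g).T)[1:])+1;print(f,c[k],s[k])
from scipy.optimize import least_squares
def tri(a,b):
    r=least_squares(lambda X:np.r_[w2px('s2.png',X)[0]-a,w2px('w2.png',X)[0]-b],[.58,.18,.18]);return r.x,r.fun
print(tri((263.2,229.6),(277.2,180.6)))
for th in (1.2,1.3,1.4,1.5,1.571):
    r=.075-.068*np.cos(th);k=[.5165+r*np.cos(.08),.176+r*np.sin(.08),.116+.068*np.sin(th)];print(th,k,w2px('s2.png',k),w2px('w2.png',k))
```

```text
s2.png [262.         228.33333333] [261 228   3   2   3]
w2.png [277.53988868 180.80333952] [264 167  27  27 539]
(array([0.57116819, 0.17994466, 0.17814723]), array([-0.91668918, -0.24147618,  0.03715707, -0.43075674]))
1.2 [np.float64(0.5666986076718017), np.float64(0.18002447783185546), np.float64(0.1793786578457714)] [[264.32157511 229.27120812]] [[277.64920905 175.8900636 ]]
1.3 [np.float64(0.5731283843338244), np.float64(0.180539960129876), np.float64(0.18152195660836912)] [[261.24866316 228.4696814 ]] [[277.70521435 182.92490415]]
1.4 [np.float64(0.5797393273847292), np.float64(0.1810699667374292), np.float64(0.1830105816392153)] [[258.09798745 227.85573483]] [[277.76253508 189.9976209 ]]
1.5 [np.float64(0.5864653824668385), np.float64(0.18160920200368924), np.float64(0.18382965908907573)] [[254.90679045 227.43713185]] [[277.82020133 196.98905301]]
1.571 [np.float64(0.5912739334548904), np.float64(0.18199470884844646), np.float64(0.18399999858958568)] [[252.63722295 227.26141104]] [[277.8608241 201.839933 ]]
```

move_arm(series=[0,-0.0225,0.03,0.5,0,0,0,-0.0225,0.07,0.5,0,0,0,-0.0225,0.11,0.5,0,0,0,-0.0225,0.136,0.5,0,0,0,-0.0225,0.136,0.5,0,0,0,-0.0225,0.136,0.5,0,0])

```text
time: 6.7
tcp_pos: [0.5688, 0.1803, 0.1609]
tcp_rot: [[-0.072, 0.997, -0.007], [0.997, 0.072, -0.001], [-0.001, -0.007, -1.0]]
contact_force: [-0.2, 0.3, 0.9]
gripper_width: 0.7
```

move_arm(series=[0,0,0,0,0,0,0,0,0,0,0,0,0,0,0,0,0,0,0,0,0,0,0,0,0,0,0,0,0,0,0,0,0,0,0,0,0,0,0,0,0,0,0,0,0,0,0,0], claw=0.05)

```text
time: 7.5
tcp_pos: [0.569, 0.1805, 0.1612]
tcp_rot: [[-0.072, 0.997, -0.007], [0.997, 0.072, -0.001], [-0.001, -0.007, -1.0]]
contact_force: [-0.8, 0.5, 2.3]
gripper_width: 0.281
```

move_arm(series=[0,0.004,-0.0012,0,0,0,0,0.008,-0.002,0,0,0,0,0.012,-0.0027,0,0,0,0,0.015,-0.003,0,0,0,0,0.018,-0.0032,0,0,0,0,0.018,-0.0032,0,0,0])

```text
time: 8.1
tcp_pos: [0.5875, 0.1818, 0.1641]
tcp_rot: [[-0.072, 0.997, -0.006], [0.997, 0.072, -0.001], [-0.001, -0.006, -1.0]]
contact_force: [-0.9, 0.7, 0.6]
gripper_width: 0.283
```

move_arm(series=[0,0.002,0,0,0,0,0,0.004,0,0,0,0,0,0.004,0,0,0,0])

```text
time: 8.4
tcp_pos: [0.5918, 0.1821, 0.1641]
tcp_rot: [[-0.072, 0.997, -0.006], [0.997, 0.072, -0.001], [-0.0, -0.006, -1.0]]
contact_force: [-2.4, 0.9, 0.4]
gripper_width: 0.287
```

move_arm(series=[0,0.001,0,0,0,0,0,0.002,0,0,0,0,0,0.002,0,0,0,0])

```text
time: 8.7
tcp_pos: [0.5939, 0.1823, 0.164]
tcp_rot: [[-0.072, 0.997, -0.005], [0.997, 0.072, -0.001], [-0.0, -0.005, -1.0]]
contact_force: [-2.6, 1.0, 1.2]
gripper_width: 0.286
```

move_arm(series=[0,0.001,0,0,0,0,0,0.002,0,0,0,0,0,0.002,0,0,0,0])

```text
time: 9.0
tcp_pos: [0.595, 0.1823, 0.1639]
tcp_rot: [[-0.072, 0.997, -0.008], [0.997, 0.072, -0.001], [-0.001, -0.008, -1.0]]
contact_force: [-6.4, -0.7, 3.4]
gripper_width: 0.285
```

At the stop (6 N, TCP halted). Now loosen to a cage around the knob, centre slightly, and wind with the tool turning along.

move_arm(series=[0,0,0,0,0,0,0,0,0,0,0,0,0,0,0,0,0,0,0,-0.001,-0.002,-0.4,0,0,0,-0.002,-0.002,-0.4,0,0,0,-0.002,-0.002,-0.4,0,0], claw=0.37)

```text
time: 9.6
tcp_pos: [0.593, 0.1822, 0.1661]
tcp_rot: [[-0.072, 0.997, -0.001], [0.997, 0.072, -0.001], [-0.001, -0.001, -1.0]]
contact_force: [0.3, -0.5, -0.4]
gripper_width: 0.367
```

Run:
```python
from h import *
i=snap('side','s3.png');w=snap('wrist','w3.png')
a=cv2.resize(i[170:310,200:340],(400,400),interpolation=cv2.INTER_CUBIC)
b=cv2.resize(w,(400,300)); b=cv2.copyMakeBorder(b,0,100,0,0,cv2.BORDER_CONSTANT)
cv2.imwrite('pics/s3b.png',np.hstack([a,b])[:,:,::-1])
o=readout.get_obs();print(o['tcp_pos'],o['contact_force'],o['tcp_rot'][:,2])
d=o['tcp_pos'][:2]-[.5165,.176];R=np.hypot(*d);print(R,np.degrees(np.arctan2(d[1],d[0])))
```

```text
[0.59306589 0.18217419 0.16595951] [ 0.5513108  -0.87081531 -0.10746572] [-9.90202138e-04 -7.28387263e-04 -9.99999244e-01]
0.07681443090210353 4.6102923962370665
```

View pics/s3b.png

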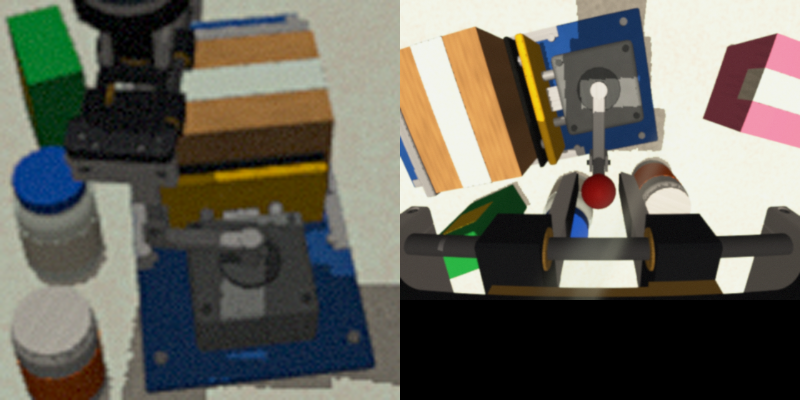

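Wrist crop: the knob at (198,190) sits between the fingers. I'll check that against the upright prediction and work out the winding rows.

```bash
cat > wind.py <<'E'
import sys,numpy as np
R=float(sys.argv[1]);st=float(sys.argv[2]);n=int(sys.argv[3]);r=[]
for k in range(1,n+1):
    p=np.radians(st*k);r+=[round(-R*np.sin(p),4),round(R*(np.cos(p)-1),4),0,0,0,round(st*k,1)]
print([float(x) if x else 0 for x in r])
E
python3 - <<'E'
from h import *
for th in (1.3,1.4,1.5,1.571):
    r=.075-.068*np.cos(th);k=[.5165+r*np.cos(.08),.176+r*np.sin(.08),.116+.068*np.sin(th)];print(th,w2px('w3.png',k))
i=cv2.imread('pics/w3.png').astype(int);m=((i[:,:,2]>90)&(i[:,:,1]<50)&(i[:,:,0]<50)).astype(np.uint8)
n,l,s,c=cv2.connectedComponentsWithStats(m);k=np.argmax(s[1:,4])+1;print(s[k],c[k])
E
python3 wind.py .077 5 13
```

```text
1.3 [[277.83403045 231.01171326]]
1.4 [[277.9324189  243.09372113]]
1.5 [[278.03018824 254.77415781]]
1.571 [[278.0980768  262.68910326]]
[ 254  248   47   43 1569] [277.52772467 269.11918419]
[-0.0067, -0.0003, 0, 0, 0, 5.0, -0.0134, -0.0012, 0, 0, 0, 10.0, -0.0199, -0.0026, 0, 0, 0, 15.0, -0.0263, -0.0046, 0, 0, 0, 20.0, -0.0325, -0.0072, 0, 0, 0, 25.0, -0.0385, -0.0103, 0, 0, 0, 30.0, -0.0442, -0.0139, 0, 0, 0, 35.0, -0.0495, -0.018, 0, 0, 0, 40.0, -0.0544, -0.0226, 0, 0, 0, 45.0, -0.059, -0.0275, 0, 0, 0, 50.0, -0.0631, -0.0328, 0, 0, 0, 55.0, -0.0667, -0.0385, 0, 0, 0, 60.0, -0.0698, -0.0445, 0, 0, 0, 65.0]
```

Handle confirmed upright (knob pixel at, or slightly past, the upright prediction).

move_arm(series=[-0.0066,-0.0003,0,0,0,5,-0.0131,-0.0011,0,0,0,10,-0.0195,-0.0026,0,0,0,15,-0.0258,-0.0046,0,0,0,20,-0.0319,-0.0071,0,0,0,25,-0.0378,-0.0101,0,0,0,30,-0.0433,-0.0137,0,0,0,35,-0.0485,-0.0177,0,0,0,40,-0.0534,-0.0221,0,0,0,45,-0.0578,-0.027,0,0,0,50,-0.0618,-0.0322,0,0,0,55,-0.0654,-0.0378,0,0,0,60,-0.0684,-0.0436,0,0,0,65])

```text
time: 11.0
tcp_pos: [0.5552, 0.1112, 0.1661]
tcp_rot: [[0.875, 0.483, 0.002], [0.483, -0.875, 0.001], [0.002, 0.0, -1.0]]
contact_force: [4.0, 1.7, -2.0]
gripper_width: 0.37
```

```bash
python3 - <<'E'
from h import *
snap('wrist','w4.png')
o=readout.get_obs();print(o['tcp_pos'],o['contact_force'],o['joint_pos'])
R=o['tcp_rot'];print(R)
i=cv2.imread('pics/w4.png').astype(int);m=((i[:,:,2]>90)&(i[:,:,1]<50)&(i[:,:,0]<50)).astype(np.uint8)
n,l,s,c=cv2.connectedComponentsWithStats(m);k=np.argmax(s[1:,4])+1;print(s[k],c[k],px2w('w4.png',[c[k]],.184))
print(px2w('w3.png',[[277.5,269.1]],.184))
E
python3 wind.py .0755 4 10
```

```text
[0.55456112 0.11086523 0.16608089] [ 3.71360684  1.30613792 -2.55007561] [-3.22197414e-03  8.73659184e-02  1.81079870e+00  1.94043297e-04
  1.24247767e+00 -5.05373133e-01]
[[ 8.76578846e-01  4.81257335e-01  9.50957309e-04]
 [ 4.81257394e-01 -8.76579311e-01  1.80615618e-04]
 [ 9.20512093e-04  2.99331407e-04 -9.99999532e-01]]
[ 261  246   48   45 1615] [284.85386997 268.23962848] [[0.56012414 0.11233297 0.184     ]]
[[0.59532236 0.18194546 0.184     ]]
[-0.0053, -0.0002, 0, 0, 0, 4.0, -0.0105, -0.0007, 0, 0, 0, 8.0, -0.0157, -0.0016, 0, 0, 0, 12.0, -0.0208, -0.0029, 0, 0, 0, 16.0, -0.0258, -0.0046, 0, 0, 0, 20.0, -0.0307, -0.0065, 0, 0, 0, 24.0, -0.0354, -0.0088, 0, 0, 0, 28.0, -0.04, -0.0115, 0, 0, 0, 32.0, -0.0444, -0.0144, 0, 0, 0, 36.0, -0.0485, -0.0177, 0, 0, 0, 40.0]
```

Tangential force is only 4 N (the drive's friction), knob still upright, crank about 1.27 rad. Continuing.

move_arm(series=[-0.0053,0,0,0,0,4,-0.0105,0,0,0,0,8,-0.0157,-0.0008,0,0,0,12,-0.0208,-0.0019,0,0,0,16,-0.0258,-0.0036,0,0,0,20,-0.0307,-0.0055,0,0,0,24])

```text
time: 11.65
tcp_pos: [0.526, 0.1008, 0.1662]
tcp_rot: [[0.997, 0.082, 0.004], [0.082, -0.997, 0.0], [0.004, 0.0, -1.0]]
contact_force: [4.4, 0.1, -1.9]
gripper_width: 0.371
```

```bash
cat > chk.py <<'E'
from h import *
import sys
f=sys.argv[1]+'.png'
snap('wrist',f);snap('side','s'+f);snap('top','t'+f)
o=readout.get_obs();R=o['tcp_rot'];ax=np.array([.5195,.176]);d=o['tcp_pos'][:2]-ax
print('t',o['time'],'tcp',o['tcp_pos'],'F tool',R.T@o['contact_force'],'r',np.hypot(*d),'tooly-yaw',np.degrees(np.arctan2(R[1,1],R[0,1])),'tilt',R[:2,2])
i=cv2.imread('pics/'+f).astype(int);m=((i[:,:,2]>90)&(i[:,:,1]<50)&(i[:,:,0]<50)).astype(np.uint8)
n,l,s,c=cv2.connectedComponentsWithStats(m);k=np.argmax(s[1:,4])+1;p=px2w(f,[c[k]],.184)[0];e=p[:2]-ax
y=np.degrees(np.arctan2(e[1],e[0]));print('knob px',c[k],p,'r',np.hypot(*e),'yaw',y,'crank',np.radians((15.1-y)%360))
E
python3 chk.py w5; python3 wind.py .0755 3 8
```

```text
t 11.8 tcp [0.52542555 0.10086197 0.16620269] F tool [ 3.4656071  -0.18383477  1.97589608] r 0.07537132169162901 tooly-yaw -85.09824417184683 tilt [2.05309570e-03 4.49035403e-05]
knob px [284.97658657 266.34812076] [0.53107044 0.10142633 0.184     ] r 0.0754659378737175 yaw -81.18062590484477 crank 1.680413927920486
[-0.004, -0.0001, 0, 0, 0, 3.0, -0.0079, -0.0004, 0, 0, 0, 6.0, -0.0118, -0.0009, 0, 0, 0, 9.0, -0.0157, -0.0016, 0, 0, 0, 12.0, -0.0195, -0.0026, 0, 0, 0, 15.0, -0.0233, -0.0037, 0, 0, 0, 18.0, -0.0271, -0.005, 0, 0, 0, 21.0, -0.0307, -0.0065, 0, 0, 0, 24.0]
```

move_arm(series=[-0.004,-0.0001,0,0,0,3,-0.0079,-0.0004,0,0,0,6,-0.0118,-0.0009,0,0,0,9,-0.0118,-0.0009,0,0,0,9])

```text
time: 12.2
tcp_pos: [0.514, 0.1006, 0.1663]
tcp_rot: [[0.998, -0.07, 0.003], [-0.07, -0.998, -0.0], [0.003, 0.0, -1.0]]
contact_force: [3.0, 0.4, -2.3]
gripper_width: 0.368
```

move_arm(series=[-0.004,-0.0001,0,0,0,3,-0.0079,-0.0004,0,0,0,6,-0.0118,-0.0009,0,0,0,9,-0.0118,-0.0009,0,0,0,9])

```text
time: 12.6
tcp_pos: [0.5025, 0.1022, 0.1663]
tcp_rot: [[0.975, -0.223, 0.003], [-0.223, -0.975, -0.001], [0.004, -0.0, -1.0]]
contact_force: [3.1, -0.9, -2.1]
gripper_width: 0.371
```

```bash
python3 chk.py w6
python3 - <<'E'
from h import *
i=cv2.imread('pics/tw6.png');cv2.imwrite('pics/c6.png',cv2.resize(i[140:260,190:370],(792,528),interpolation=cv2.INTER_CUBIC))
E
```

```text
t 12.75 tcp [0.50252458 0.10227477 0.16628467] F tool [ 2.08823854 -0.13487479  1.33390318] r 0.07565430942285742 tooly-yaw -102.88217599986804 tilt [ 0.00299233 -0.00039705]
knob px [284.49847654 266.56246191] [0.50736957 0.10143581 0.184     ] r 0.07554446007754122 yaw -99.24017671993664 crank 1.9956125510750646
```

View pics/c6.png

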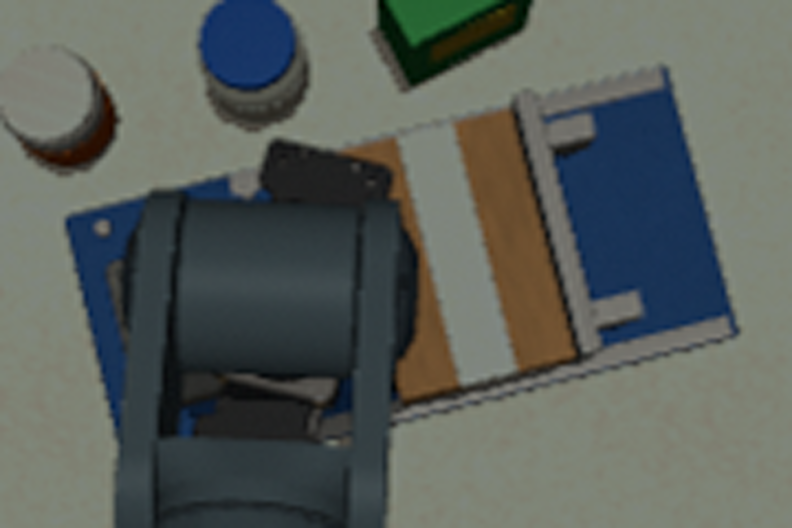

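The carton is almost at the fence (its edge meets the fence near (560,250)). Small steps with force checks from here.

move_arm(series=[-0.0026,-0.0001,0,0,0,2,-0.0053,-0.0002,0,0,0,4,-0.0053,-0.0002,0,0,0,4])

```text
time: 13.05
tcp_pos: [0.4976, 0.1035, 0.1663]
tcp_rot: [[0.957, -0.289, 0.003], [-0.289, -0.957, -0.001], [0.003, -0.0, -1.0]]
contact_force: [3.6, -0.8, -1.6]
gripper_width: 0.368
```

move_arm(series=[-0.0026,-0.0001,0,0,0,2,-0.0053,-0.0002,0,0,0,4,-0.0053,-0.0002,0,0,0,4])

```text
time: 13.35
tcp_pos: [0.4927, 0.1051, 0.1663]
tcp_rot: [[0.935, -0.354, 0.003], [-0.354, -0.935, -0.001], [0.004, -0.0, -1.0]]
contact_force: [3.8, -2.1, -1.6]
gripper_width: 0.372
```

```bash
python3 chk.py w7
```

```text
t 13.5 tcp [0.49268183 0.1051318  0.16630576] F tool [ 2.15985741 -0.4410502   1.18216208] r 0.07577279192827327 tooly-yaw -110.73641656215851 tilt [ 0.00316243 -0.00084659]
knob px [285.05308115 266.52226968] [0.49774501 0.10370596 0.184     ] r 0.07549640905757658 yaw -106.74778354155147 crank 2.12664500905743
```

move_arm(series=[-0.0026,-0.0001,0,0,0,2,-0.0053,-0.0002,0,0,0,4,-0.0053,-0.0002,0,0,0,4])

```text
time: 13.8
tcp_pos: [0.4878, 0.1071, 0.1663]
tcp_rot: [[0.909, -0.418, 0.003], [-0.418, -0.909, -0.001], [0.003, -0.0, -1.0]]
contact_force: [2.8, -1.6, -1.7]
gripper_width: 0.371
```

move_arm(series=[-0.0026,-0.0001,0,0,0,2,-0.0053,-0.0002,0,0,0,4,-0.0053,-0.0002,0,0,0,4])

```text
time: 14.1
tcp_pos: [0.4831, 0.1095, 0.1663]
tcp_rot: [[0.878, -0.479, 0.003], [-0.479, -0.878, -0.001], [0.003, -0.0, -1.0]]
contact_force: [2.8, -1.6, -2.3]
gripper_width: 0.37
```

```bash
python3 chk.py w8
```

```text
t 14.25 tcp [0.48311861 0.10948102 0.16631979] F tool [4.01336611 0.02842617 1.6233155 ] r 0.07581807041382481 tooly-yaw -118.6200236289518 tilt [ 0.00289997 -0.00101678]
knob px [284.88092269 266.39089776] [0.48788381 0.10765392 0.184     ] r 0.07530451123207918 yaw -114.82477300095513 crank 2.267615068772901
```

move_arm(series=[-0.0026,-0.0001,0,0,0,2,-0.0053,-0.0002,0,0,0,4,-0.0053,-0.0002,0,0,0,4])

```text
time: 14.55
tcp_pos: [0.4785, 0.1121, 0.1663]
tcp_rot: [[0.843, -0.538, 0.003], [-0.538, -0.843, -0.001], [0.003, -0.0, -1.0]]
contact_force: [2.4, -1.5, -1.3]
gripper_width: 0.371
```

move_arm(series=[-0.0026,-0.0001,0,0,0,2,-0.0026,-0.0001,0,0,0,2])

```text
time: 14.75
tcp_pos: [0.4764, 0.1136, 0.1663]
tcp_rot: [[0.824, -0.566, 0.003], [-0.566, -0.824, -0.001], [0.003, -0.0, -1.0]]
contact_force: [3.8, -1.6, -2.0]
gripper_width: 0.37
```

```bash
python3 chk.py w9
python3 - <<'E'
from h import *
I=[cv2.imread(f'pics/{f}')[180:215,275:340] for f in('tw6.png','tw8.png','tw9.png')]
cv2.imwrite('pics/c9.png',np.vstack([cv2.resize(i,(360,194),interpolation=cv2.INTER_CUBIC) for i in I]))
# carton stripe shift along the image
g=[cv2.cvtColor(cv2.imread(f'pics/{f}')[170:230,285:312],cv2.COLOR_BGR2GRAY).astype(np.float32) for f in('tw6.png','tw7.png','tw8.png','tw9.png')]
for a in g[1:]: print(cv2.phaseCorrelate(g[0],a))
E
```

```text
t 14.9 tcp [0.47641813 0.11353195 0.16628419] F tool [3.14299087 0.62766547 2.39306303] r 0.07588349435507644 tooly-yaw -124.51154067728288 tilt [ 0.00255871 -0.00120808]
knob px [284.84190715 266.31367629] [0.48105839 0.11141132 0.184     ] r 0.07516285490044489 yaw -120.76007738681758 crank 2.3712056724142605
((0.873926821416033, 0.06785266777743715), 0.9496119937778991)
((1.0837420476081352, 0.10822948074136818), 0.9182295092829952)
((1.3427780366079354, 0.05403261435781914), 0.8090899202558729)
```

move_arm(series=[-0.0026,-0.0001,0,0,0,2,-0.0053,-0.0002,0,0,0,4,-0.0053,-0.0002,0,0,0,4])

```text
time: 15.2
tcp_pos: [0.4724, 0.1164, 0.1663]
tcp_rot: [[0.783, -0.622, 0.003], [-0.622, -0.783, -0.002], [0.004, -0.001, -1.0]]
contact_force: [4.4, -3.5, -1.4]
gripper_width: 0.371
```

move_arm(series=[-0.0026,-0.0001,0,0,0,2,-0.0026,-0.0001,0,0,0,2])

```text
time: 15.4
tcp_pos: [0.4708, 0.1177, 0.1663]
tcp_rot: [[0.761, -0.649, 0.004], [-0.649, -0.761, -0.003], [0.005, -0.0, -1.0]]
contact_force: [4.5, -3.7, -2.2]
gripper_width: 0.369
```

```bash
python3 chk.py w10
python3 - <<'E'
from h import *
g=[cv2.cvtColor(cv2.imread(f'pics/{f}')[170:230,285:312],cv2.COLOR_BGR2GRAY).astype(np.float32) for f in('tw6.png','tw9.png','tw10.png')]
for a in g[1:]: print(cv2.phaseCorrelate(g[0],a))
E
```

```text
t 15.55 tcp [0.47083032 0.11764976 0.16632435] F tool [ 6.62145245 -0.31320303  1.90200965] r 0.07598347252535681 tooly-yaw -130.4382196091484 tilt [ 0.00409558 -0.00289216]
knob px [285.41080402 266.28517588] [0.47548746 0.11497071 0.184     ] r 0.07524412621516602 yaw -125.798039452533 crank 2.4591346980515696
((1.3427780366079354, 0.05403261435781914), 0.8090899202558729)
((1.3223704496792532, 0.05282076071755881), 0.82951290578018)
```

Load is now building (4 → about 6.3 N) and the carton no longer moves: it is seated with roughly 10 N. One more small step.

move_arm(series=[-0.0026,-0.0001,0,0,0,2,-0.0026,-0.0001,0,0,0,2,-0.0026,-0.0001,0,0,0,2])

```text
time: 15.85
tcp_pos: [0.4695, 0.1187, 0.1663]
tcp_rot: [[0.739, -0.674, 0.005], [-0.674, -0.739, -0.004], [0.007, -0.0, -1.0]]
contact_force: [4.6, -4.0, -4.1]
gripper_width: 0.37
```

```bash
python3 chk.py w11
python3 - <<'E'
from h import *
o=readout.get_obs()
for _ in range(3): print(o['tcp_rot'].T@readout.get_obs()['contact_force'])
E
```

```text
t 16.0 tcp [0.46945812 0.11872139 0.1663173 ] F tool [ 6.19859591 -0.23949717  2.34092727] r 0.07605937530196807 tooly-yaw -132.39444258759545 tilt [ 0.00523156 -0.00428127]
knob px [285.50188679 266.15157233] [0.47411931 0.11598167 0.184     ] r 0.07524365089005346 yaw -127.09343506539804 crank 2.481743616611954
[ 6.19859591 -0.23949717  2.34092727]
[ 6.19859591 -0.23949717  2.34092727]
[ 6.19859591 -0.23949717  2.34092727]
```

move_arm(series=[-0.0026,-0.0001,0,0,0,2,-0.0026,-0.0001,0,0,0,2,-0.0026,-0.0001,0,0,0,2])

```text
time: 16.3
tcp_pos: [0.4682, 0.1197, 0.1663]
tcp_rot: [[0.715, -0.699, 0.007], [-0.699, -0.715, -0.006], [0.009, -0.0, -1.0]]
contact_force: [5.9, -5.3, -3.3]
gripper_width: 0.373
```

```bash
python3 chk.py w12
```

```text
t 16.45 tcp [0.46824781 0.11970062 0.16632885] F tool [7.22327594 0.41012613 2.63383645] r 0.07613414461958218 tooly-yaw -134.3496875138249 tilt [ 0.00660511 -0.00604089]
knob px [285.73584906 265.91320755] [0.47298849 0.11684744 0.184     ] r 0.07524856139787396 yaw -128.17787679153153 crank 2.5006706952789943
```

About 7.5 N at the knob, so roughly 17 N at the jaw. Back off, open, lift and move clear.

move_arm(series=[0.0015,0,0,0,0,0,0.003,0,0,0,0,0,0.003,0,0,0,0,0])

```text
time: 16.75
tcp_pos: [0.47, 0.1179, 0.1663]
tcp_rot: [[0.715, -0.699, 0.005], [-0.699, -0.715, -0.005], [0.008, 0.0, -1.0]]
contact_force: [0.5, -0.5, -0.6]
gripper_width: 0.37
```

move_arm(series=[0,0,0,0,0,0,0,0,0,0,0,0,0,0,0,0,0,0,0,0,-0.02,0,0,0,0,0,-0.05,0,0,0,0,0,-0.09,0,0,0,0,0,-0.12,0,0,0,0,0,-0.12,0,0,0], claw=0.75)

```text
time: 17.55
tcp_pos: [0.4717, 0.1187, 0.2916]
tcp_rot: [[0.715, -0.699, 0.015], [-0.699, -0.715, -0.005], [0.014, -0.007, -1.0]]
contact_force: [1.2, 0.6, 0.3]
gripper_width: 0.745
```

move_arm(series=[-0.03,-0.03,0,0,0,0,-0.06,-0.06,0,0,0,0,-0.09,-0.09,0,0,0,0,-0.12,-0.12,0,0,0,0,-0.14,-0.14,0,0,0,0,-0.14,-0.14,0,0,0,0,-0.14,-0.14,0,0,0,0])

```text
time: 18.25
tcp_pos: [0.4688, 0.3165, 0.2893]
tcp_rot: [[0.716, -0.698, 0.013], [-0.698, -0.716, -0.006], [0.014, -0.004, -1.0]]
contact_force: [-0.1, -0.6, 0.2]
gripper_width: 0.753
```

Run:
```python
from h import *
a=snap('top','t13.png');b=snap('side','s13.png')
print(readout.get_obs()['tcp_pos'],readout.get_obs()['contact_force'])
cv2.imwrite('pics/f13.png',np.hstack([cv2.resize(a[140:260,190:370],(420,280),interpolation=cv2.INTER_CUBIC),cv2.resize(b[160:320,190:350],(280,280),interpolation=cv2.INTER_CUBIC)])[:,:,::-1])
y=np.radians(15.1-np.degrees(2.5));ax=np.array([.5195,.176])
for th in(1.3,1.4,1.5,1.571):
    r=.075-.068*np.cos(th);k=np.r_[ax+r*np.array([np.cos(y),np.sin(y)]),.116+.068*np.sin(th)];print(th,w2px('s13.png',k),w2px('t13.png',k))
for f in('s13.png','t13.png'):
    i=cv2.imread('pics/'+f).astype(int);m=((i[:,:,2]>65)&(i[:,:,1]<40)&(i[:,:,0]<40)).astype(np.uint8);m[:,:190]=0;m[:,350:]=0;m[:160]=0;m[320:]=0
    n,l,s,c=cv2.connectedComponentsWithStats(m);k=np.argmax(s[1:,4])+1;print(f,s[k],c[k])
```

```text
[0.46933241 0.31561762 0.29001033] [-0.37209566  0.0836754   0.30735303]
1.3 [[305.65918692 215.76527999]] [[247.08297102 222.22903513]]
1.4 [[307.8361653  213.73414794]] [[249.03317063 223.84354252]]
1.5 [[310.02635566 211.88675435]] [[251.04221698 225.50640605]]
1.571 [[311.5750754  210.69797083]] [[252.49157447 226.70580343]]
s13.png [208 293  28  20 240] [223.0625     305.02916667]
t13.png [247 222  10  10  79] [251.84810127 226.44303797]
```

View pics/f13.png

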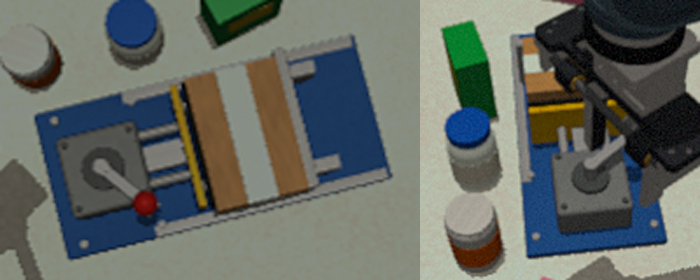

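The knob sits within 1 px of the upright prediction, the jaw is on the carton and the carton is against the fence. The bystanders have not moved and the arm is clear.

```bash
python3 -c "
from plant import hand_in;print(hand_in())"
```

```text
the job is handed in; nothing more can be done
None
```

The handle is folded fully upright, the crank is wound clockwise to about 2.50 rad, and the yellow jaw holds the carton against the steel fence. I let go and handed the job in with the arm clear, at about 18 s of the 69 s limit.

- **Handle:** The knob slipped out of the first grip at about 1.26 rad of fold. I gripped it again and pushed it to its stop, which gave a 6 N reaction. After I let go, the knob in the top view was within 1 px of the predicted upright position.
- **Clamp force:** The force at the knob rose from about 4 N while winding freely to about 7.5 N at the end. From the given drive figures, that puts about 17 N on the carton, between the 6 N snug limit and the roughly 20 N the drive holds. I worked this out from the knob force and did not measure it at the jaw.
- **Carton:** In the last top picture it lies against the fence with the jaw on it. It had stopped moving once the load started to build.
- **Other goods:** The can, jar and snack box look unmoved in the pictures.
- **Failed check:** The final check of the knob in the side view did not work, because the gripper was in the way. The handle's upright position after release therefore rests on the top view, plus the wrist camera just before I let go.

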